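# Ready the dice camera: cap off, arm out to its third long mark, hold

### The arm

A 7-joint arm with a two-finger parallel gripper is mounted at the origin on the work surface. World frame = base frame: x ahead of the robot, y to its left, z up, the work surface at z = 0. Lengths are in m, angles in rad, forces in N, time in s.
With the tool pointing down it reaches from about 0.4 to 0.85 m from the base axis. Payload 10.4 kg.
Tool frame: the origin (TCP) lies at the very end of the fingers, on their centre line; the grasp point (between the pads) lies 19 mm behind it; z points along the fingers, y is the line along which they close (so a half turn about z gives the same grasp; the last joint's range is limited). The gripper opens to 85 mm and grips with 20 to 120 N. Pads are 22 mm wide; open, the fingers measure 114 mm over their backs; the gripper's body (76 mm by 85 mm) begins 54 mm behind the grasp point. The pads swing forward as they close: fully open they stand 13 mm farther back than shut.
Start: joints at [1.15, 0.332, -0.065, 1.46, 0.022, 1.35, -0.088], TCP at [0.242, -0.576, 0.231] pointing down, gripper open.
Joint ranges: [-2.6, 2.6], [-0.5, 2.12], [-1.47, 1.34], [0.16, 2.42], [-1.27, 4.41], [0.06, 2.06], [-2.6, 2.6]. Speed limits (rad/s): [2.22, 2.22, 2.79, 2.79, 3.14, 3.14, 3.14].

### API

Orientations are given as a unit quaternion [x, y, z, w].
In Python, from workcell import manip gives the robot as it stands.
- The arm moves only by the tool jog_arm, called after "Call:" as name(argument=value, ...) on one line, values as JSON. Schema: {"type":"object","properties":{"segments":{"type":"object","properties":{"wx":{"type":"array","items":{"type":"number"},"minItems":1,"maxItems":20},"wy":{"type":"array","items":{"type":"number"},"minItems":1,"maxItems":20},"wz":{"type":"array","items":{"type":"number"},"minItems":1,"maxItems":20},"sx":{"type":"array","items":{"type":"number"},"minItems":1,"maxItems":20},"sy":{"type":"array","items":{"type":"number"},"minItems":1,"maxItems":20},"sz":{"type":"array","items":{"type":"number"},"minItems":1,"maxItems":20},"jaw":{"type":"array","items":{"type":"number"},"minItems":1,"maxItems":20}},"additionalProperties":false,"required":["wx","wy","wz","sx","sy","sz","jaw"]},"squeeze":{"type":"number"},"only":{"type":"string"},"quiet":{"type":"boolean"},"lines":{"type":"string"}},"required":["segments"],"additionalProperties":false}. segments is an object with one list for each field, all of the same length, 1 to 20, a row being the entries at one place: wx, wy, wz (a rotation vector in units of 0.05 rad), sx, sy, sz (the shift in units of 100 mm), jaw (the opening from 0.0 (shut) to 1.0 (fully open)); each row is the pose to reach, as a shift and turn from the pose commanded when the call began, along the tool's axes at that moment; what a row does not reach only later rows make up. A row lasts 1/8 s, in which the tool goes at most 0.0625 m and 0.188 rad, less where a joint would pass 70% of its speed; a pose out of reach is approached as far as the arm can. The fingers move at their own pace and stop on an object; squeeze is the grip in N (left out, the last holds). Time passes only in rows, so rows that do not move let the fingers close. The tool returns the time, the measured TCP pose, the force, the opening and the grip force at its end. only (a regular expression) keeps the lines of the reply that match it, lines (a string "A,B") keeps lines A to B, and quiet returns only ok. Input that does not fit is refused with a message, and nothing moves.
- manip.get_obs(): the state, without advancing time (a new reading comes with each control period).
- manip.camera(name): name is "side" or "top" or "wrist"; returns the picture (420x560x3 uint8, blue, green, red); there is no depth.
- manip.calibration(name): a dict with "fx", "fy", "cx", "cy" (pixels), "world_from_camera" (4x4, takes a point from camera to world coordinates); the wrist camera has in their place "tool_from_camera" (4x4, takes a point from camera to tool coordinates, whose origin is the TCP and whose axes are the flange's). Camera axes: x right, y up, looking along -z (the intrinsics and any distortion apply to the point x, -y, -z); pixel columns grow to the right and rows downward; lengths in m; the calibration is good to about 2 mm. A picture is of the moment at which its call begins: read the wrist's pose just before it. calibration takes no time and is no camera call.
- manip.hand_in(): hands the job in; it is judged then, once.
Trained networks look in the newest picture that a camera, given by its name, has taken for a name from the list of things; names that differ only in an ending like _2 or _b are one class to them, and where a whole thing is asked for, a point or a joint stands for the part that bears it (a point fixed in the world has none). Each returns a list of dicts, best first, with "confidence" (0 to 1); they miss things now and then, are a little off and sometimes report something else, mostly with a low value. They report only what shows in the picture. A call takes as long as a camera call. They do not tell look-alikes from the thing itself.
- manip.outline_of(camera, thing): "mask" (420x560 bool, what is visible of it) and "bbox" ([left, top, right, bottom] in pixels, round what is visible of it).
The state is a dict: "clock": time; "joint_pos": joint angles; "joint_velocities": joint speeds; "tau": joint torques, N m; "position": TCP position; "ee_rot": TCP orientation; "ft_force": force on the tool from outside, world axes, zero at the start; "torque": the same for the moment, N m; "grip_width": opening from 0.0 (shut) to 1.0 (fully open); "grasp_force": force on a finger pad.
Only numpy, scipy, OpenCV 4.12 (cv2) and the standard library are available. Lean on these libraries where they do the work, as an engineer would, in place of code of your own. Each camera call takes 0.05 s, during which the arm holds its last target. There are 200 camera calls.

### The job

Get the dice camera ready for filming: pull the push-on cap off its lens, lay it in the shallow wooden accessory tray and let go of it. Then squeeze the lock button in the arm's grip, draw the telescoping arm out to the third long mark on its scale, and finish there still holding the grip with the button squeezed, so that I can check the picture. Leave everything else on the ledge where it is.

Things in the scene. Friction and masses are not known exactly. Their poses are not given: they have to be found in the camera images.
- stand: camera stand, fixed: dark steel foot 150 x 170 x 16 mm, a post in its middle carrying a level square aluminium outer tube (26 mm square, 200 mm long, along the stand's y axis, centred on the post, axis 150 mm above the ledge). Origin: centre of the foot's underside. The telescoping arm slides out of the tube's -y end, towards the stand's -y
- tube_mouth (a point): middle of the upper edge of the outer tube's mouth (black collar), 163 mm above the ledge; the scale is read here
- cam_arm: the telescoping arm with grip and camera. Origin: centre of its black squeeze grip, 150 mm above the ledge, next to the tube's mouth; axes as the stand's. Grip 46 mm long (y), 36 wide (x), 30 high; plain ribbed side at x = -18 mm; on the +x side the grey lock button, its face at x = 26 mm free, 20 mm squeezed right in. Fingers closing on both sides from above push it in
- draw (a joint): draw of the telescoping arm in m: 0 home (start), 0.15 end stop, growing towards the stand's -y. Black lines on the 18 mm inner tube come out level with the mouth: long (full width) at 0.040, 0.080, 0.120, short at 0.020, 0.060, 0.100, 0.140. A pin locks the arm unless the button is squeezed and drops in again at a line if it is let go. Unlocked it slides with 1 to 2 N
- lock_button: grey lock button in the grip's +x side, 30 mm long (y), 18 mm high; pushed towards -x. Origin: the same point as the arm's (centre of the grip), shifting to -x as it is pushed
- button_in (a joint): travel of the lock button in m: 0 = free (arm locked), 0.006 = squeezed right in; the lock is free beyond 0.004. Spring, 3 N to start and about 8 N right in
- lens_front (a point): centre of the lens's front, on the arm, 107 mm beyond the grip's centre along -y. Behind it: barrel 34 mm across, 28 mm long; ring 42 mm across, 8 mm long; camera, a dark box 58 wide x 48 long x 46 mm high that meets the grip. All centred on the arm's axis, 150 mm above the ledge
- lens_cap: black round knurled push-on lens cap, 45 mm across, 19 mm long, about 25 g, over the end of the lens barrel. Origin: its middle. Its axis is its y axis (at the start the stand's y); closed front to -y. Two sprung balls hold it: it comes off straight along -y with about 5 to 12 N, clear after 15 mm; the locked arm gives only 1 to 2 mm against the pull
- cap_tray: shallow wooden accessory tray, fixed, empty, 150 x 130 mm outside (x, y), 22 mm high, walls and floor 6 mm thick. Origin: centre of its underside
- bead_tin: bystander: steel tin with screw lid, 83 mm diameter, 58 mm high, origin under its centre
- dice_cup: bystander: orange silicone dice cup, 80 mm across the mouth, 95 mm high, origin under its centre
- bell: bystander: small aluminium bell on a 76 mm round base with a spring lever on its -x side reaching 85 mm from the centre, 49 mm high, origin under its centre
- card_deck: bystander: boxed card deck 92 x 66 x 26 mm, origin under its centre
Things that resemble listed ones, but are neither listed nor needed, are in the scene too. Of the things that look like the lens_cap, the middle-sized one is meant. What is shaped like the cap_tray but blue is not meant.

How it is judged:
On the way, in this order (a step that is already met when the one before it is completed fails the run):
1. the lens cap lies in the accessory tray, let go, with the arm still home (x of lens_cap in the frame of cap_tray between -0.07 and 0.07 m and y of lens_cap in the frame of cap_tray between -0.06 and 0.06 m and height (world z) of lens_cap below 0.035 m and linear speed of lens_cap below 0.03 m/s and contact force between the fingers and lens_cap below 0.1 N and value of joint draw below 0.01 m), for 0.2 s.
2. the lock button is squeezed in by the fingers before the arm is drawn out (value of joint button_in above 0.004 m and contact force between the fingers and lock_button above 1 N and value of joint draw below 0.03 m), for 0.1 s.
At the end, for the whole second after the job is handed in: the arm is drawn out 120 mm (third long mark level with the tube's mouth) within 4 mm and still, the fingers press on the button with more than 3 N and it is squeezed in by more than 4 mm, and the lens cap lies still in the accessory tray (value of joint draw between 0.116 and 0.124 m and velocity of joint draw between -0.005 and 0.005 m/s and value of joint button_in above 0.004 m and contact force between the fingers and lock_button above 3 N and x of lens_cap in the frame of cap_tray between -0.07 and 0.07 m and y of lens_cap in the frame of cap_tray between -0.06 and 0.06 m and height (world z) of lens_cap below 0.035 m and linear speed of lens_cap below 0.03 m/s); the arm keeps its last pose, push and grip.
It fails at once if the lens cap is dropped or flung (moves faster than 0.8 m/s out of the fingers) (linear speed of lens_cap above 0.8 m/s and contact force between the fingers and lens_cap below 0.05 N).
It fails at once if another thing on the ledge is shifted by more than 15 mm (distance of any of bead_tin, dice_cup, bell, card_deck from where it was at the start of the episode above 0.015 m).
It also fails if it takes over 54 s, if anything falls off the work surface, if the arm or the gripper's body presses on something with over 40 N, if the wrist force passes 120 N, or if a joint passes its speed limit or range.

## Working session

There is one attempt and no reset: what is moved stays moved. The work goes in short steps, Python scripts to look and compute and a tool call to move; the robot and the scene stay as the last step left them, time stands still between calls to the robot, and variables do not carry over. Pictures are saved under pics/ and viewed, at most 10 in all, crops included, and the job is handed in when it is done.

```bash
mkdir -p pics; ls; python3 - <<'E'
from workcell import manip
import cv2,numpy as np
o=manip.get_obs();print({k:np.round(v,3).tolist() for k,v in o.items()})
for c in("top","side"):
    im=manip.camera(c);cv2.imwrite(f"pics/{c}0.png",im)
    k=manip.calibration(c);print(c,{a:np.round(b,4).tolist() for a,b in k.items()})
    for t in("stand","cam_arm","lens_cap","cap_tray","bead_tin","dice_cup","bell","card_deck","lock_button"):
        print(t,[(r["bbox"],round(r["confidence"],2)) for r in manip.outline_of(c,t)])
print({a:np.round(b,4).tolist() for a,b in manip.calibration("wrist").items()},manip.get_obs()["clock"])
E
```

```text
pics
{'clock': 0.0, 'joint_pos': [1.15, 0.333, -0.065, 1.461, 0.022, 1.35, -0.088], 'joint_velocities': [0.001, 0.0, 0.0, 0.001, 0.0, 0.0, -0.001], 'tau': [-0.0, -62.545, 0.049, -39.16, 0.016, 0.01, 0.0], 'position': [0.242, -0.576, 0.231], 'ee_rot': [0.98, 0.198, -0.0, -0.001], 'ft_force': [0.474, -0.523, 0.248], 'torque': [0.031, -0.001, 0.005], 'grasp_force': 0.0, 'grip_width': 0.997}
top {'fx': 397.092, 'fy': 397.092, 'cx': 277.8965, 'cy': 208.4249, 'world_from_camera': [[-0.0037, 0.9874, -0.1581, 0.3414], [-1.0, -0.0029, 0.005, 0.0721], [0.0045, 0.1581, 0.9874, 1.3388], [0.0, 0.0, 0.0, 1.0]]}
stand [([183.1, 169.2, 292.3, 216.1], 0.69)]
cam_arm []
lens_cap [([321.3, 182.4, 336.7, 201.0], 0.79), ([290.1, 180.9, 301.2, 201.4], 0.52), ([291.6, 215.6, 300.3, 220.2], 0.51)]
cap_tray [([374.9, 257.5, 416.1, 306.2], 0.91), ([363.0, 185.4, 413.6, 235.8], 0.78), ([251.5, 179.8, 294.4, 200.0], 0.34)]
bead_tin [([275.3, 244.0, 301.7, 270.3], 0.69)]
dice_cup [([150.8, 201.1, 181.9, 225.8], 0.64)]
bell [([286.7, 144.8, 307.3, 176.6], 0.55)]
card_deck [([313.1, 212.5, 340.0, 246.1], 0.6), ([1
[... 328 characters left out ...]
81.5, 173.3, 308.2, 210.9], 0.68)]
lens_cap [([293.4, 200.4, 312.6, 220.7], 0.86), ([317.4, 257.2, 337.4, 289.7], 0.62), ([267.6, 253.4, 286.1, 268.8], 0.58)]
cap_tray [([242.1, 370.4, 283.9, 420.0], 0.75), ([329.6, 227.8, 367.0, 253.5], 0.72), ([296.5, 318.6, 399.7, 412.7], 0.68)]
bead_tin [([204.9, 244.0, 242.6, 281.0], 0.82)]
dice_cup [([218.5, 142.7, 243.5, 179.2], 0.89)]
bell [([328.1, 225.7, 365.0, 253.4], 0.86)]
card_deck [([253.3, 273.4, 299.2, 318.1], 0.84)]
lock_button []
{'fx': 357.884, 'fy': 357.884, 'cx': 283.9615, 'cy': 210.2627, 'tool_from_camera': [[-0.0012, 0.9623, 0.2718, 0.069], [1.0, 0.0012, -0.0002, 0.0003], [-0.0005, 0.2718, -0.9623, -0.1423], [0.0, 0.0, 0.0, 1.0]]} 1.0
```

```bash
python3 - <<'E'
import cv2
a=cv2.imread("pics/top0.png")[130:330,140:440];b=cv2.imread("pics/side0.png")[120:420,190:420]
cv2.imwrite("pics/tc.png",cv2.resize(a,None,fx=2.6,fy=2.6,interpolation=2));cv2.imwrite("pics/sc.png",cv2.resize(b,None,fx=2,fy=2,interpolation=2))
E
```

```text
(no output)
```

View pics/tc.png

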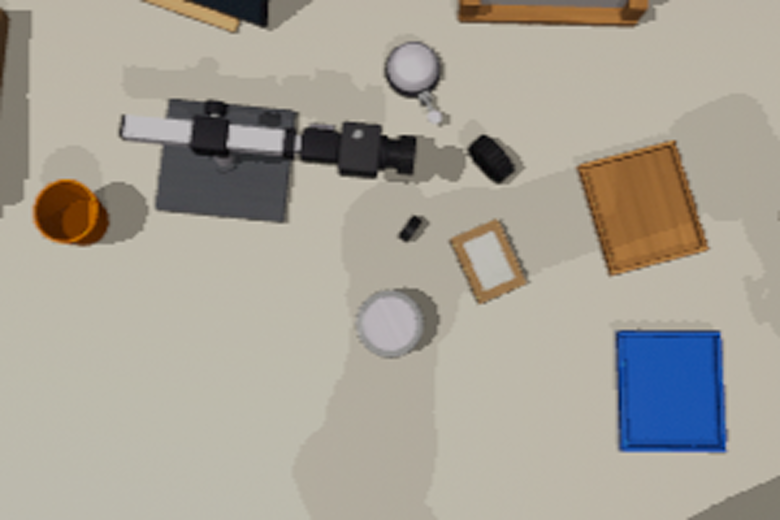

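View pics/sc.png

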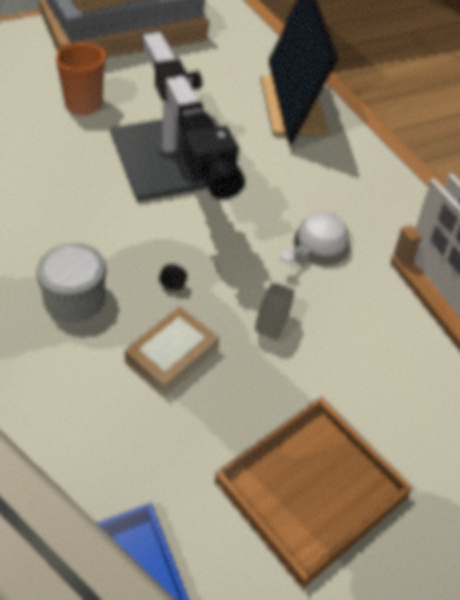

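Top view: the arm points right (world −y). The capped lens end is at about px (295,190), the wooden tray at about (388,210), and the blue one is lower. One loose cap lies at (329,191) and a tiny one at (298,218), so the middle-sized cap is presumably the one on the lens. The side view agrees.

```bash
cat > h.py <<'E'
from workcell import manip
import cv2,numpy as np
from scipy.spatial.transform import Rotation as R
def cam(name):
    k=manip.calibration(name)
    if name!="wrist": T=np.array(k["world_from_camera"])
    else:
        o=manip.get_obs();W=np.eye(4);W[:3,:3]=R.from_quat(o["ee_rot"]).as_matrix();W[:3,3]=o["position"]
        T=W@np.array(k["tool_from_camera"])
    return k,T
def pix2w(k,T,u,v,z):
    d=T[:3,:3]@np.array([(u-k["cx"])/k["fx"],-(v-k["cy"])/k["fy"],-1]);return T[:3,3]+d*(z-T[2,3])/d[2]
def w2pix(k,T,p):
    c=T[:3,:3].T@(np.array(p)-T[:3,3]);return np.array([k["cx"]-k["fx"]*c[0]/c[2],k["cy"]+k["fy"]*c[1]/c[2]])
E
python3 - <<'E'
from h import *
k,T=cam("top")
f=lambda x,y:(140+x/2.6,130+y/2.6)
for n,x,y,z in [("tube end",121,127,.163),("mouth",288,143,.163),("grip",320,144,.165),("box",360,149,.173),("cap",404,155,.165)]+[("foot",*c,.016) for c in((168,100),(298,110),(287,221),(157,209))]+[("tray",*c,.022) for c in((578,167),(675,142),(707,248),(612,274))]+[("loosecap",491,159,.02)]:
    print(n,np.round(pix2w(k,T,*f(x,y),z),3))
E
```

```text
tube end [0.621 0.343 0.163]
mouth [0.602 0.148 0.163]
grip [0.6   0.111 0.165]
box [0.592 0.064 0.173]
cap [0.587 0.013 0.165]
foot [0.693 0.316 0.016]
foot [0.679 0.145 0.016]
foot [0.531 0.158 0.016]
foot [0.547 0.326 0.016]
tray [ 0.6   -0.22   0.022]
tray [ 0.633 -0.348  0.022]
tray [ 0.493 -0.382  0.022]
tray [ 0.46  -0.259  0.022]
loosecap [ 0.611 -0.108  0.02 ]
```

The rows are not in the units I measure in: shifts go in units of 100 mm and turns go in units of 0.05 rad. I convert before sending: 0.532 m is 5.32, -0.379 m is -3.79, -1.084 rad is -21.68.

Call:
jog_arm(segments={"wx":[0,0,0,0,0,0,0,0,0,0,0,0,0,0],"wy":[0,0,0,0,0,0,0,0,0,0,0,0,0,0],"wz":[-10,-10,-10,-10,-21.68,-21.68,-21.68,-21.68,-21.68,-21.68,-21.68,-21.68,-21.68,-21.68],"sx":[2.6,2.6,2.6,2.6,5.32,5.32,5.32,5.32,5.32,5.32,5.32,5.32,5.32,5.32],"sy":[-1.9,-1.9,-1.9,-1.9,-3.79,-3.79,-3.79,-3.79,-3.79,-3.79,-3.79,-3.79,-3.79,-3.79],"sz":[-0.5,-0.5,-0.5,-0.5,-0.5,-0.5,-0.5,-0.5,-0.5,-0.5,-0.5,-0.5,-0.5,-0.5],"jaw":[1,1,1,1,1,1,1,1,1,1,1,1,0.85,0.85]}, squeeze=40)

```text
clock: 2.75
position: [0.5854, -0.0224, 0.2814]
ee_rot: [0.739, 0.674, -0.0, 0.0]
ft_force: [0.1, -0.4, -0.1]
grip_width: 0.852
grasp_force: 0.0
```

```bash
python3 - <<'E'
from h import *
k,T=cam("wrist");im=manip.camera("wrist");cv2.imwrite("pics/w1.png",im)
o=manip.get_obs();print(o["joint_pos"],R.from_quat(o["ee_rot"]).as_matrix().round(3))
for t in("lens_cap","cam_arm"):
    for r in manip.outline_of("wrist",t): print(t,r["bbox"],r["confidence"])
E
```

```text
[ 0.46241607  0.28202342 -0.61912817  1.46491435  0.16428274  1.44652645
 -0.24941713] [[ 0.091  0.996  0.   ]
 [ 0.996 -0.091 -0.001]
 [-0.001  0.    -1.   ]]
lens_cap [211.0, 142.9, 238.9, 173.3] 0.95
lens_cap [286.8, 213.2, 336.7, 266.7] 0.78
lens_cap [255.4, 142.4, 316.2, 172.7] 0.7
lens_cap [53.2, 98.6, 156.3, 186.9] 0.35
cam_arm [246.0, 1.3, 332.8, 149.8] 0.62
```

View pics/w1.png

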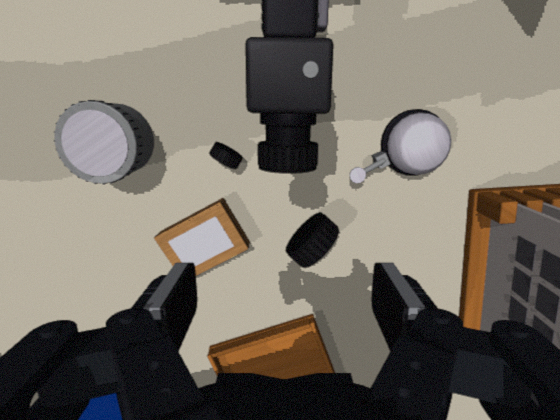

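Wrist view: the capped lens spans columns 257–319 and rows 141–172. The larger look-alike is at (312,240) and the tiny one at (226,155). The camera box spans columns 246–333.

```bash
python3 - <<'E'
from h import *
k,T=cam("wrist")
for n,u,v,z in [("front top",288,172,.1725),("rear top",288,141,.1725),("L",257,157,.155),("R",319,157,.155),("boxfront",288,112,.173),("boxL",246,75,.173),("boxR",333,75,.173),("boxrear",288,38,.173)]: print(n,pix2w(k,T,u,v,z).round(4))
E
```

```text
front top [0.591  0.0036 0.1725]
rear top [0.5929 0.0251 0.1725]
L [0.5688 0.014  0.155 ]
R [0.6151 0.0097 0.155 ]
boxfront [0.5946 0.0444 0.173 ]
boxL [0.5692 0.0703 0.173 ]
boxR [0.6262 0.0651 0.173 ]
boxrear [0.5986 0.0899 0.173 ]
```

Call:
jog_arm(segments={"wx":[0,0,0,0,0,0,0,0,0,0,0],"wy":[0,0,0,0,0,0,0,0,0,0,0],"wz":[0,0,0,0,0,0,0,0,0,0,0],"sx":[0.345,0.345,0.345,0.345,0.345,0.345,0.345,0.345,0.345,0.345,0.345],"sy":[0.035,0.035,0.035,0.035,0.035,0.035,0.035,0.035,0.035,0.035,0.035],"sz":[0.3,0.8,1.3,1.51,1.51,1.51,1.51,1.51,1.51,1.51,1.51],"jaw":[0.8,0.8,0.8,0.8,0.8,0,0,0,0,0,0]}, squeeze=60)

```text
clock: 4.28
position: [0.5924, 0.0133, 0.1319]
ee_rot: [0.738, 0.675, 0.0, 0.0]
ft_force: [-5.0, -0.9, 3.8]
grip_width: 0.51
grasp_force: 60.7
```

To row units: -0.06 m is -0.6, -0.04 m is -0.4.

Call:
jog_arm(segments={"wx":[0,0,0,0,0,0,0,0,0,0],"wy":[0,0,0,0,0,0,0,0,0,0],"wz":[0,0,0,0,0,0,0,0,0,0],"sx":[-0.04,-0.08,-0.12,-0.16,-0.2,-0.24,-0.3,-0.4,-0.6,-0.6],"sy":[0,0,0,0,0,0,0,0,0,0],"sz":[0,0,0,0,0,0,0,0,0,0],"jaw":[0,0,0,0,0,0,0,0,0,0]})

```text
clock: 5.52
position: [0.5868, -0.0495, 0.1301]
ee_rot: [0.739, 0.674, -0.001, 0.0]
ft_force: [-0.1, -0.2, -0.9]
grip_width: 0.508
grasp_force: 61.0
```

```bash
python3 - <<'E'
from h import *
im=manip.camera("wrist");cv2.imwrite("pics/w2.png",im)
E
```

```text
(no output)
```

View pics/w2.png

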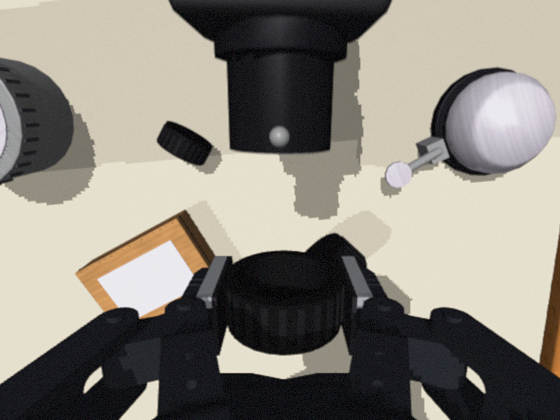

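Cap is off and held (at px 285,300), and the bare barrel shows at (280,110). Now carrying it to the tray.

To row units: -0.2552 m is -2.552, -0.24 m is -2.4.

Call:
jog_arm(segments={"wx":[0,0,0,0,0,0,0,0,0,0],"wy":[0,0,0,0,0,0,0,0,0,0],"wz":[0,0,0,0,0,0,0,0,0,0],"sx":[-0.5,-1,-1.5,-2,-2.4,-2.552,-2.552,-2.552,-2.552,-2.552],"sy":[-0.035,-0.07,-0.105,-0.14,-0.178,-0.178,-0.178,-0.178,-0.178,-0.178],"sz":[0,0,0,0,0,0,0.3,0.6,0.8,0.8],"jaw":[0,0,0,0,0,0,0,0,0,0]})

```text
clock: 6.82
position: [0.5462, -0.2978, 0.049]
ee_rot: [0.738, 0.675, -0.0, -0.001]
ft_force: [0.0, -0.1, -0.3]
grip_width: 0.516
grasp_force: 61.0
```

```bash
python3 - <<'E'
from h import *
for c in("top","wrist"):
    k,T=cam(c);im=manip.camera(c);cv2.imwrite(f"pics/{c}3.png",im)
k,T=cam("wrist")
E
```

```text
(no output)
```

View pics/wrist3.png

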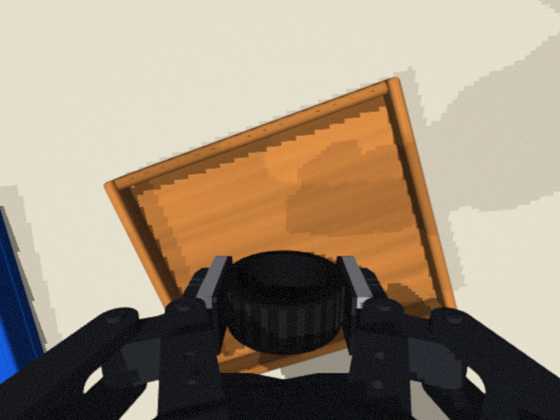

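The tray's far corners are at px (106,184) and (398,80). The near wall shows just below the cap, so I'm checking the centring.

```bash
python3 - <<'E'
from h import *
k,T=cam("wrist")
a=pix2w(k,T,106,184,.022);b=pix2w(k,T,398,79,.022);x=(b-a)/np.linalg.norm(b-a);y=np.array([-x[1],x[0],0])
c=(a+b)/2-y*.065
print(a,b,np.linalg.norm(b-a),c,np.degrees(np.arctan2(x[1],x[0])))
p=np.array(manip.get_obs()["position"]);print("tcp in tray",(p-c)@x,(p-c)@y)
E
```

```text
[ 0.46410234 -0.25766793  0.022     ] [ 0.60616721 -0.22199286  0.022     ] 0.1464757268555235 [ 0.55096593 -0.30287304  0.022     ] 14.096522157142852
tcp in tray -0.002458349031463473 0.004865911870186354
```

To row units: 0.038 m is 0.38, 0.036 m is 0.36.

Call:
jog_arm(segments={"wx":[0,0,0,0,0],"wy":[0,0,0,0,0],"wz":[0,0,0,0,0],"sx":[0,0,0,0,0],"sy":[0,0,0,0,0],"sz":[0.2,0.32,0.36,0.38,0.38],"jaw":[0,0,0,0,0]}, squeeze=20)

```text
clock: 7.55
position: [0.5468, -0.2991, 0.0125]
ee_rot: [0.738, 0.675, 0.0, 0.0]
ft_force: [0.4, 0.5, -0.4]
grip_width: 0.512
grasp_force: 61.0
```

To row units: -0.21 m is -2.1, -0.18 m is -1.8.

Call:
jog_arm(segments={"wx":[0,0,0,0,0,0,0,0,0,0,0,0,0],"wy":[0,0,0,0,0,0,0,0,0,0,0,0,0],"wz":[0,0,0,0,0,0,0,0,0,0,0,0,0],"sx":[0,0,0,0,0,0,0,0,0,0,0,0,0],"sy":[0,0,0,0,0,0,0,0,0,0,0,0,0],"sz":[0.01,0.02,0.02,0.02,0.02,0.02,0.02,-0.3,-0.8,-1.4,-1.8,-2.1,-2.1],"jaw":[0,0,0,0.6,0.7,0.75,0.75,0.75,0.75,0.75,0.75,0.75,0.75]})

```text
clock: 9.18
position: [0.5478, -0.2994, 0.2251]
ee_rot: [0.738, 0.675, 0.001, 0.002]
ft_force: [-0.6, 0.0, -0.4]
grip_width: 0.749
grasp_force: 0.0
```

```bash
python3 - <<'E'
from h import *
k,T=cam("wrist");im=manip.camera("wrist");cv2.imwrite("pics/w4.png",im)
for r in manip.outline_of("wrist","lens_cap"): print(r["bbox"],r["confidence"])
E
```

```text
[257.6, 171.7, 307.0, 196.1] 0.75
```

View pics/w4.png

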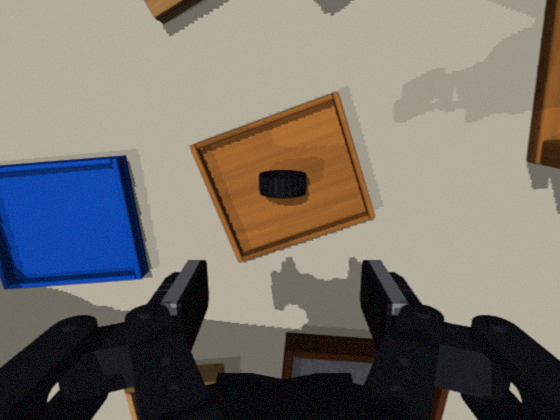

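Cap rests in the wooden tray at px (282,184), clear of the fingers. Now to the grip.

Call:
jog_arm(segments={"wx":[0,0,0,0,0,0,0,0,0,0],"wy":[0,0,0,0,0,0,0,0,0,0],"wz":[0,0,0,0,0,0,0,0,0,0],"sx":[0.5,1.1,1.65,2.2,2.75,3.3,3.7,3.87,3.87,3.87],"sy":[0.02,0.05,0.07,0.1,0.12,0.15,0.17,0.17,0.17,0.17],"sz":[-0.3,-0.55,-0.55,-0.55,-0.55,-0.55,-0.55,-0.55,-0.55,-0.55],"jaw":[0.9,0.9,0.9,0.9,0.9,0.9,0.9,0.9,0.9,0.9]})

```text
clock: 10.52
position: [0.5981, 0.0827, 0.2768]
ee_rot: [0.739, 0.674, -0.001, 0.0]
ft_force: [0.3, -0.4, -0.2]
grip_width: 0.898
grasp_force: 0.0
```

```bash
python3 - <<'E'
from h import *
k,T=cam("wrist");im=manip.camera("wrist");cv2.imwrite("pics/w5.png",im)
E
```

```text
(no output)
```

View pics/w5.png

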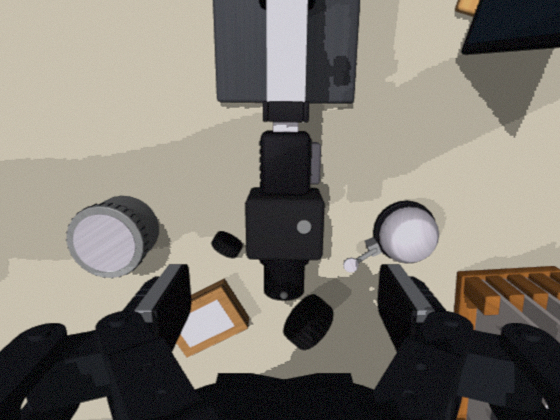

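Grip spans columns 260–310 and rows 132–190. The grey button sits on its right (to column 320, rows 143–182), the collar mouth is at row ~122, and a bit of inner tube is visible.

```bash
python3 - <<'E'
from h import *
k,T=cam("wrist")
for n,u,v,z in [("rear",285,132,.165),("left",260,162,.165),("right",311,162,.165),("btnrear",317,143,.159),("btnfront",317,182,.159),("btnface",320.5,162,.159),("mouth",286,122,.163),("boxfront",285,258,.173),("boxrear",285,190,.173)]: print(n,pix2w(k,T,u,v,z).round(4))
g=np.array([.602,.114,.15]);p=np.array(manip.get_obs()["position"]);Rm=R.from_quat(manip.get_obs()["ee_rot"]).as_matrix();print(Rm.T@(g-p))
E
```

```text
rear [0.6039 0.1355 0.165 ]
left [0.5843 0.1163 0.165 ]
right [0.6204 0.113  0.165 ]
btnrear [0.6261 0.1253 0.159 ]
btnfront [0.6242 0.0969 0.159 ]
btnface [0.6277 0.1114 0.159 ]
mouth [0.6053 0.1421 0.163 ]
boxfront [0.5955 0.0447 0.173 ]
boxrear [0.6003 0.0962 0.173 ]
[0.03170585 0.00101037 0.12697062]
```

To row units: 0.148 m is 1.48, 0.03 m is 0.3.

Call:
jog_arm(segments={"wx":[0,0,0,0,0,0,0,0,0,0,0,0],"wy":[0,0,0,0,0,0,0,0,0,0,0,0],"wz":[0,0,0,0,0,0,0,0,0,0,0,0],"sx":[0.3,0.3,0.3,0.3,0.3,0.3,0.3,0.3,0.3,0.3,0.3,0.3],"sy":[0.022,0.022,0.022,0.022,0.022,0.022,0.022,0.022,0.022,0.022,0.022,0.022],"sz":[0.2,0.7,1.2,1.48,1.48,1.48,1.48,1.48,1.48,1.48,1.48,1.48],"jaw":[0.9,0.9,0.9,0.9,0.9,0,0,0,0,0,0,0]}, squeeze=40)

```text
clock: 12.08
position: [0.6027, 0.1156, 0.1319]
ee_rot: [0.738, 0.675, 0.001, 0.0]
ft_force: [-9.0, -0.8, 13.6]
grip_width: 0.435
grasp_force: 45.1
```

Opening 0.435 ≈ 38 mm, so the button is fully in. Drawing.

To row units: -0.118 m is -1.18, -0.116 m is -1.16.

Call:
jog_arm(segments={"wx":[0,0,0,0,0,0,0,0,0,0,0,0,0,0,0],"wy":[0,0,0,0,0,0,0,0,0,0,0,0,0,0,0],"wz":[0,0,0,0,0,0,0,0,0,0,0,0,0,0,0],"sx":[-0.08,-0.18,-0.3,-0.42,-0.54,-0.66,-0.78,-0.9,-1,-1.1,-1.16,-1.18,-1.18,-1.18,-1.18],"sy":[0,0,0,0,0,0,0,0,0,0,0,0,0,0,0],"sz":[0,0,0,0,0,0,0,0,0,0,0,0,0,0,0],"jaw":[0,0,0,0,0,0,0,0,0,0,0,0,0,0,0]})

```text
clock: 13.95
position: [0.5907, -0.0021, 0.1317]
ee_rot: [0.738, 0.675, -0.001, -0.001]
ft_force: [-19.2, 1.1, 21.4]
grip_width: 0.435
grasp_force: 48.8
```

```bash
python3 - <<'E'
from h import *
k,T=cam("wrist");im=manip.camera("wrist");cv2.imwrite("pics/w6.png",cv2.resize(im[0:300,130:430],None,fx=2,fy=2,interpolation=2))
o=manip.get_obs();p=o["position"];print(np.linalg.norm(np.array(p)-[.6027,.1156,.1319]),p)
E
```

```text
0.11833306438660364 [ 0.59066075 -0.00211894  0.13175577]
```

View pics/w6.png

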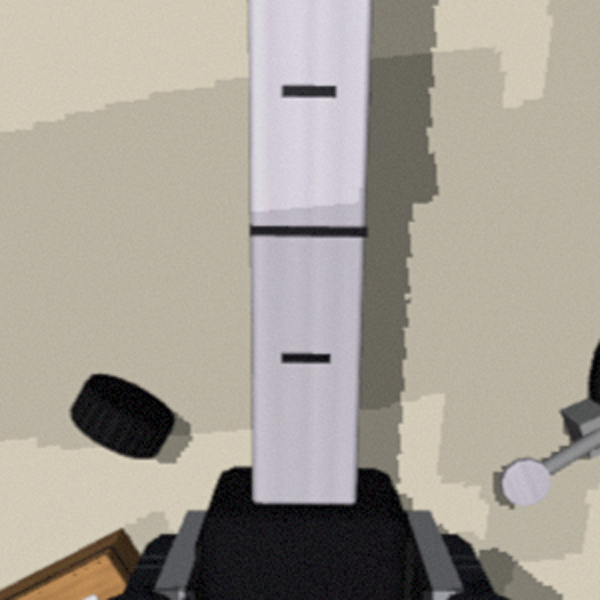

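Tube shows short/long/short marks (0.020, 0.040, 0.060) at full-picture rows 179, 115.5 and 45.5. Checking the draw numerically, and in the top view.

```bash
python3 - <<'E'
from h import *
k,T=cam("wrist")
q=[pix2w(k,T,130+309/2,r,.159) for r in(179,115.5,45.5)]
m=np.array([.6053,.1421,.159]);print(np.array(q).round(4),[np.linalg.norm(a[:2]-m[:2])+d for a,d in zip(q,(.02,.04,.06))])
im=manip.camera("top");cv2.imwrite("pics/top6.png",cv2.resize(im[160:220,220:360],None,fx=5,fy=5,interpolation=2))
E
```

```text
[[0.5952 0.0444 0.159 ]
 [0.597  0.0644 0.159 ]
 [0.5988 0.0843 0.159 ]] [np.float64(0.1182018224162008), np.float64(0.11818669785733757), np.float64(0.11819378933950705)]
```

View pics/top6.png

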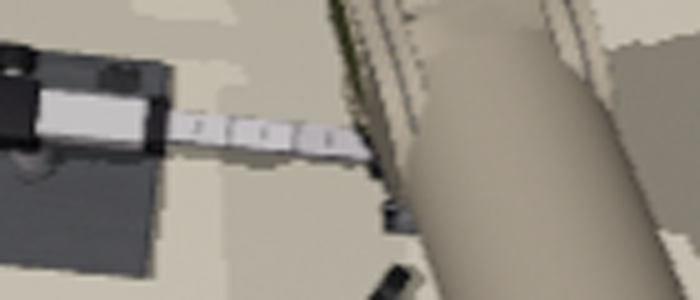

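Three independent checks give a draw of ≈0.118 (in the top view, marks at columns 229 and 295 put the third about 5 crop px, ~3 mm, inside the mouth at 168). Adding 2 mm with slight side relief.

To row units: -0.001 m is -0.01, -0.002 m is -0.02.

Call:
jog_arm(segments={"wx":[0,0,0,0,0],"wy":[0,0,0,0,0],"wz":[0,0,0,0,0],"sx":[-0.01,-0.02,-0.02,-0.02,-0.02],"sy":[-0.01,-0.01,-0.01,-0.01,-0.01],"sz":[-0.01,-0.01,-0.01,-0.01,-0.01],"jaw":[0,0,0,0,0]})

```text
clock: 14.68
position: [0.5904, -0.0043, 0.1318]
ee_rot: [0.738, 0.675, -0.0, -0.0]
ft_force: [-9.8, 1.5, 7.6]
grip_width: 0.435
grasp_force: 45.4
```

```bash
python3 - <<'E'
from h import *
k,T=cam("wrist");p=manip.get_obs()["position"];print(p,np.linalg.norm(np.array(p)-[.6027,.1156,.1319]))
im=manip.camera("wrist")[:,:]; col=im[:300,284].mean(1).astype(int);d=np.where(col[:240]<90)[0];print(d)
m=np.array([.6053,.1421])
for g in np.split(d,np.where(np.diff(d)>1)[0]+1)[:4]: print(np.linalg.norm(pix2w(k,T,284,g.mean(),.159)[:2]-m))
E
```

```text
[ 0.5904441  -0.00425422  0.13183245] 0.12047923436605705
[ 43  44  45  46  47 113 114 115 116 117 177 178 179 180]
0.060207312039322634
0.08021024012821072
0.10022941725400797
```

Draw ≈0.1202–0.1205, button in, grip 45 N.

```bash
python3 -c "
from workcell import manip
print(manip.hand_in())"
```

```text
the job is handed in; nothing more can be done
None
```

The lens cap is lying in the wooden tray and the arm is drawn out to about 120 mm, the third long mark. The gripper still holds the grip with the button squeezed, nothing else was deliberately touched, and I handed the job in at about 14.7 s (the hand-in returned no verdict).

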